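# Pinwheel layer of coil cartons

### The arm

A 6-joint arm with a two-finger parallel gripper is mounted at the origin on the work surface. World frame = base frame: x ahead of the robot, y to its left, z up, the work surface at z = 0. Lengths are in mm, angles in degrees, forces in N, time in s.
With the tool pointing down it reaches from about 300 to 850 mm from the base axis. Payload 4.2 kg.
Tool frame: the origin (TCP) lies midway between the tips of the shut fingers; the grasp point (between the pads) lies pinch_z behind it (pinch_z is the distance from the TCP to the grasp point, in mm); z points along the fingers, y is the line along which they close (so a half turn about z gives the same grasp; the last joint's range is limited). The gripper opens to 91 mm and grips with 3 to 60 N. Pads are 32 mm wide; open, the fingers measure 118 mm over their backs; the gripper's body (76 mm by 178 mm) begins 60 mm behind the grasp point.
Start: joints at [-77.808, 18.312, 89.639, -0, 72.044, -1.146], TCP at [132.657, -559.507, 189.376] pointing down, gripper open.
Joint ranges: [-177.97, 177.97], [-48.28, 115.42], [12.27, 149.76], [-77.06, 257.06], [2.81, 150.46], [-146.56, 146.56]. Speed limits (degrees/s): [147.25, 147.25, 180, 180, 180, 180].

### API

Orientations are given as [roll, pitch, yaw] about the fixed x, y, z axes, in that order (R = Rz(yaw) Ry(pitch) Rx(roll)).
In Python, from workcell import state, grab_frame, job_done, masks_of, landmark_of, pinch_z gives the robot as it stands. The module is installed in compiled form; this text tells all that it offers.
- The arm moves only by the tool move_arm, never from a script. Its argument "plan" is a list of rows, each an object of numbers: "x", "y", "z": the shift along the tool's x, y, z in mm; "rx", "ry", "rz": the turn, a rotation vector about the tool's x, y, z in rad. A call has 1 to 10 rows; each row shifts and turns the commanded pose from where the row before left it, along the tool's axes as they then stand; what a row does not reach is not made up. A row lasts 1/10 s, in which the tool goes at most 50 mm and 8.59 degrees, less where a joint would pass 70% of its speed; a pose out of reach is approached as far as the arm can. A call is refused whole if a number of a shift passes 50 or a number of a turn 0.15, either way. A call with a gripper value outside its range is refused whole. "grip" is the opening, from 0 (shut) to 1 (fully open), set as the call begins (left out, the last holds). The fingers move at their own pace and stop on an object; "squeeze" is the grip in N (left out, the last holds). Time passes only in rows, so rows that do not move let the fingers close. It gives the time, the measured TCP pose, the force, the opening and the grip force at its end, in the units of the state.
- state(): the state, without advancing time (a new reading comes with each control period).
- grab_frame(name): name is "side" or "top"; returns a dict with "img" (400x640x3 uint8, red, green, blue), "z_map" (400x640 float32, mm along the optical axis (not along the pixel's ray), 0 where there is no reading), "fx", "fy", "cx", "cy" (pixels), "rvec" (rotation vector, rad) and "tvec" (3), from world to camera coordinates, as OpenCV has them. Camera axes: x right, y down, z forward; pixel columns grow to the right and rows downward; lengths in mm; the calibration is good to about 2 mm. A picture is of the moment at which its call begins.
- job_done(): hands the job in; it is judged then, once.
Trained networks look in the newest picture that a camera, given by its name, has taken for a name from the list of things; names that differ only in an ending like _2 or _b are one class to them, and where a whole thing is asked for, a point or a joint stands for the part that bears it (a point fixed in the world has none). Each returns a list of dicts, best first, with "p" (0 to 1); they miss things now and then, are a little off and sometimes report something else, mostly with a low value. They report only what shows in the picture. A call takes as long as a camera call. They do not tell look-alikes from the thing itself.
- masks_of(camera, label): "pixels" (400x640 bool, what is visible of it) and "box" ([centre column, centre row, width, height] in pixels, round what is visible of it).
- landmark_of(camera, label): "point" ([column, row] in pixels: a listed point, or the origin of a listed thing).
The state is a dict: "time_s": time; "qpos": joint angles; "qvel": joint speeds; "effort": joint torques, N m; "ee_pos": TCP position; "ee_rot": TCP orientation; "force": force on the tool from outside, world axes, zero at the start; "torque": the same for the moment, N m; "gripper_width": finger opening in mm; "gripper_force": force on a finger pad.
Only numpy, scipy, OpenCV 4.12 (cv2) and the standard library are available. Lean on these libraries where they do the work, as an engineer would, in place of code of your own. Each camera call takes 0.05 s, during which the arm holds its last target. There are 200 camera calls.

### The job

Finish the layer of cartons on the plywood packing base: one long carton already lies at its corner, so add the three long cartons from the grey mat, flat, in a pinwheel, each one along its own edge of the base with its end butting up to the side of the next, leaving a square gap in the middle. Keep them the right way up, square to the base, close together (gaps of a few millimetres) and not overhanging it; leave the short carton, the coils, the jar and the bottle where they are.

Things in the scene. Friction and masses are not known exactly. Their poses are not given: they have to be found in the camera images.
- base: the packing base: fixed plywood slab on runners, 204 x 204, top 24 above the work surface; origin at the centre of its underside, x and y along its edges, z up. It may lie turned any way, on the robot's left or right. The finished pinwheel is 194 x 194, centred on it (5 left clear at each edge), with a 74 x 74 gap in the middle and 4 of play at each joint between cartons.
- place0 (a point): centre of the place of the carton already laid, on the base's top, at (-32, -67, 24) in the base frame; the carton lies along the base's x; its side towards the middle gap is open at its +x end.
- place1 (a point): centre of the second place on the base's top, at (67, -32, 24) in the base frame; the carton lies along the base's y; its side towards the middle gap is open at its +y end, and at its -y end that side lies against the end of the carton in place0.
- place2 (a point): centre of the third place on the base's top, at (32, 67, 24) in the base frame; the carton lies along the base's x; its side towards the middle gap is open at its -x end, and at its +x end that side lies against the end of the carton in place1.
- place3 (a point): centre of the fourth place on the base's top, at (-67, 32, 24) in the base frame; the carton lies along the base's y; its side towards the middle gap is open at its -y end, and at its +y end that side lies against the end of the carton in place2.
- carton0: closed plain brown cardboard carton, 130 long x 60 wide x 50 high, about 0.2 to 0.42 kg, rigid; origin at the centre of its underside, x along its length, z up; both ends are alike; already laid on the base in place0, to within about 2.
- carton1: closed plain brown cardboard carton, 130 long x 60 wide x 50 high, about 0.2 to 0.42 kg, rigid; origin at the centre of its underside, x along its length, z up; both ends are alike; lies flat on the grey mat, turned any way.
- carton2: closed plain brown cardboard carton, 130 long x 60 wide x 50 high, about 0.2 to 0.42 kg, rigid; origin at the centre of its underside, x along its length, z up; both ends are alike; lies flat on the grey mat, turned any way, underneath carton3.
- carton3: closed plain brown cardboard carton, 130 long x 60 wide x 50 high, about 0.2 to 0.42 kg, rigid; origin at the centre of its underside, x along its length, z up; both ends are alike; lies flat across the top of carton2, turned up to 0.7 rad from it. The three long cartons are alike and any may go in any free place.
- mat: grey rubber mat, fixed, 340 x 360 x 5 thick, beside the base on the other side of the robot's x axis; origin at the centre of its underside, z up.
- short_carton: bystander on the mat: a carton like the others but only 92 long (60 wide, 50 high); origin at the centre of its underside, x along its length.
- coil_a: bystander on the mat: black solenoid coil block, 62 x 40 x 42 high; origin at the centre of the underside of its 50 x 40 body, its connector on +x.
- coil_b: bystander on the mat: the same kind of coil block.
- coil_c: bystander on the table beside the base, about 170 from its centre: the same kind of coil block.
- jar: bystander on the mat's edge nearest the robot: small jar, 46 across, 68 high; origin at the centre of its underside.
- bottle: bystander on the table beside the base, about 170 from its centre: tall bottle, 56 across, 175 high; origin at the centre of its underside.
There are look-alikes about, which are no part of the job. Leave any black or pink look-alike of the carton2 alone. Leave any blue look-alike of the carton1 alone.

How it is judged:
By the outcome, as a careful person would: the job done as asked, in the order asked, and still so for the second after the job is handed in, with the robot touching nothing.
It also fails if it takes over 72 s, if anything falls off the work surface, if the arm or the gripper's body presses on something with over 40 N, if the wrist force passes 120 N, or if a joint passes its speed limit or range.

## Working session

There is one attempt and no reset: what is moved stays moved. The work goes in short steps, Python scripts to look and compute and a tool call to move; the robot and the scene stay as the last step left them, time stands still between calls to the robot, and variables do not carry over. Pictures are saved under pics/ and viewed, at most 10 in all, crops included, and the job is handed in when it is done.

Besides the shell and the picture viewer there is one more tool, called as a command line: name --argument value ..., lists and objects as JSON in quotes. move_arm: Moves the arm, as the interface text tells. Its arguments: {"type":"object","properties":{"plan":{"type":"array","items":{"type":"object","properties":{"x":{"type":"number"},"y":{"type":"number"},"z":{"type":"number"},"rx":{"type":"number"},"ry":{"type":"number"},"rz":{"type":"number"}}}},"grip":{"type":"number"},"squeeze":{"type":"number"}},"required":["plan"]}

```bash
mkdir -p pics; cat > h.py <<'E'
import numpy as np,cv2
from workcell import *
def cloud(f):
    v,u=np.mgrid[:400,:640]; z=f["z_map"].astype(float)
    P=np.stack([(u-f["cx"])/f["fx"]*z,(v-f["cy"])/f["fy"]*z,z],-1)
    R=cv2.Rodrigues(np.array(f["rvec"],float))[0]
    W=(P-np.array(f["tvec"],float).ravel())@R
    W[z<=0]=np.nan
    return W
def proj(f,p):
    return cv2.projectPoints(np.array(p,float).reshape(-1,1,3),np.array(f["rvec"],float),np.array(f["tvec"],float),np.array([[f["fx"],0,f["cx"]],[0,f["fy"],f["cy"]],[0,0,1.]]),None)[0].reshape(-1,2)
def save(f,n): cv2.imwrite(n,f["img"][:,:,::-1])
E
python3 - <<'E'
from h import *
s=state();print(s);print(pinch_z() if callable(pinch_z) else pinch_z)
for c in("top","side"):
    f=grab_frame(c);save(f,f"pics/{c}0.png");print(c,f["fx"],f["rvec"],f["tvec"])
    W=cloud(f);np.save(c+"0.npy",W)
    for l in["base","mat","carton1","short_carton","coil_a","jar","bottle"]:
        for m in masks_of(c,l):
            if m["p"]<.2: continue
            P=W[m["pixels"]];print(c,l,round(m["p"],2),np.round(m["box"]),np.round(np.nanmedian(P,0)),"ztop",np.round(np.nanpercentile(P[:,2],95)))
E
python3 -c "
import cv2,numpy as np
print(1)"
```

```text
{'time_s': 0.0, 'qpos': array([-7.78073437e+01,  1.83500024e+01,  8.97027487e+01, -1.62773146e-05,
        7.20409490e+01, -1.14705416e+00]), 'qvel': array([-0.04528823,  0.06639746, -0.05850455,  0.05307506, -0.02196515,
        0.07084857]), 'effort': array([-4.57137560e-06, -4.12460589e+01, -2.31975693e+01,  7.26674125e-02,
        4.58092033e-02, -1.58186704e-04]), 'ee_pos': array([ 132.55018992, -558.99914144,  188.5614891 ]), 'ee_rot': array([-1.79906318e+02, -1.86026462e-03,  1.33397140e+01]), 'force': array([-0.06588948,  0.04979365, -0.47045756]), 'torque': array([0.00098363, 0.05044272, 0.06037699]), 'gripper_force': 0.0, 'gripper_width': 91.11631774310723}
18.8
top 454.3481448820632 [ 2.23268638 -1.97575327  0.20212328] [ -73.90760842  476.04914412 1215.9885296 ]
top base 0.88 [228. 177.  92.  85.] [510. 239.  24.] ztop 28.0
top mat 0.87 [397. 198. 126. 122.] [ 526. -205.    5.] ztop 9.0
top carton1 0.92 [353. 217.  48.  45.] [ 433. -106.   55.] ztop 59.0
top carton1 0.87 [415. 302.  48.  52.] [ 229. -294.   49.] ztop 54.0
top carton1 0.71 [209. 149.  39.  53.] [573. 315. 
[... 1309 characters left out ...]
. -299.   36.] ztop 57.0
side carton1 0.59 [338. 276.  54.  38.] [304. 172.  50.] ztop 53.0
side carton1 0.3 [291. 192.  18.  13.] [614. -58.  40.] ztop 50.0
side short_carton 0.83 [327. 173.  27.  29.] [ 576. -208.   49.] ztop 58.0
side coil_a 0.88 [292. 191.  17.  13.] [614. -58.  40.] ztop 50.0
side coil_a 0.68 [174. 296.  22.  35.] [599. 425.  41.] ztop 45.0
side coil_a 0.64 [333. 156.  17.  15.] [ 629. -337.   39.] ztop 51.0
side jar 0.65 [380. 188.  20.  23.] [ 374. -207.   46.] ztop 75.0
side bottle 0.59 [274. 290.  31.  66.] [365. 338.  95.] ztop 175.0
side bottle 0.56 [243. 274. 114.  88.] [510. 256.  25.] ztop 27.0
side bottle 0.46 [292. 192.  19.  16.] [614. -58.  38.] ztop 50.0
1
```

View pics/top0.png

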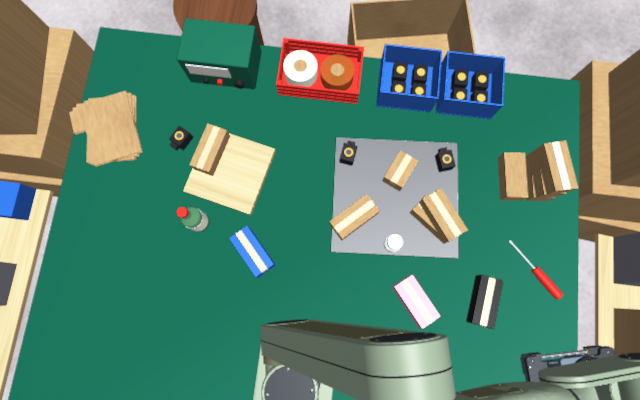

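View pics/side0.png

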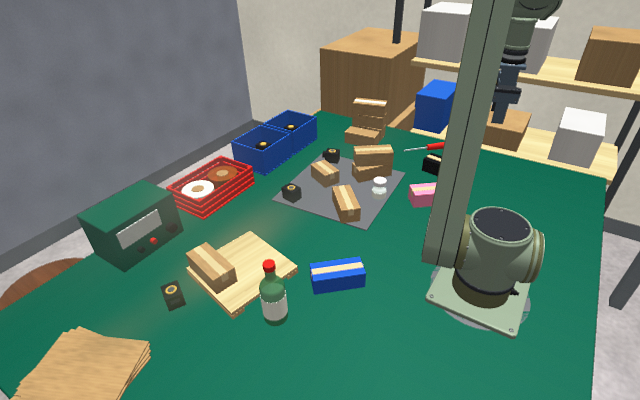

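```bash
cat >> h.py <<'E'
def fit(W,c,r,z0,z1,L,B):
    """rectangle pose from top-plane points near c; coverage fit"""
    from scipy.optimize import minimize
    m=(np.hypot(W[...,0]-c[0],W[...,1]-c[1])<r)&(W[...,2]>z0)&(W[...,2]<z1)
    n,lab,st,_=cv2.connectedComponentsWithStats(m.astype(np.uint8),connectivity=4)
    k=1+np.argmax(st[1:,4]); P=W[lab==k]; xy=P[:,:2]
    (cx,cy),(a,b),th=cv2.minAreaRect(xy.astype(np.float32))
    if a<b: th+=90
    t=np.deg2rad(th)
    def cost(p):
        d=xy-p[:2]; c_,s_=np.cos(p[2]),np.sin(p[2])
        u=np.abs(d@[c_,s_])-L/2; v=np.abs(d@[-s_,c_])-B/2
        return (np.clip(u,0,None)**2+np.clip(v,0,None)**2).sum()+1e-3*(d**2).sum()/100
    q=minimize(cost,[cx,cy,t],method="Nelder-Mead",options=dict(xatol=.01,fatol=1e-4,maxiter=2000)).x
    yaw=(np.rad2deg(q[2])+90)%180-90
    return q[0],q[1],yaw,a,b,np.median(P[:,2]),len(P)
E
python3 - <<'E'
from h import *
np.set_printoptions(suppress=True,precision=1)
for c in("top","side"):
    W=np.load(c+"0.npy")
    for n,a in dict(c1=((433,-106),85,45,65,130,60),c3=((458,-337),85,97,115,130,60),c0=((570,315),85,66,86,130,60),short=((580,-220),70,45,65,92,60),base=((510,240),160,17,32,204,204),mat=((526,-205),270,0,11,360,340)).items():
        print(c,n,np.array(fit(W,*a)))
    # carton2 visible points
    m=(np.hypot(W[...,0]-450,W[...,1]+310)<90)&(W[...,2]>47)&(W[...,2]<62)
    P=W[m];print("c2 pts",len(P),cv2.minAreaRect(P[:,:2].astype(np.float32)))
f=grab_frame("top");i=f["img"][130:270,320:480];cv2.imwrite("pics/crop.png",cv2.resize(i[:,:,::-1],None,fx=5,fy=4.2))
E
```

```text
top c1 [ 437.7 -107.2  -46.4   60.2  131.7   54.8 1033. ]
top c3 [ 462.4 -340.6   36.7  129.8   61.9  104.9 1132. ]
top c0 [577.4 320.1 -13.1  62.  131.7  73.9 991. ]
top short [ 586.9 -222.6  -24.8   59.8   93.2   54.7  691. ]
top base [ 533.5  263.    77.7  205.8  205.6   23.7 3893. ]
top mat [  524.1  -226.5   -87.7   410.7   484.5     4.6 10720. ]
c2 pts 222 ((446.5694580078125, -309.3031921386719), (140.049560546875, 53.400779724121094), 28.753095626831055)
side c1 [ 439.6 -106.5  -46.8   60.5  134.9   56.3  562. ]
side c3 [ 464.  -340.4   37.3  130.6   69.9  106.4  405. ]
side c0 [ 579.2  320.5  -13.    61.3  133.1   75.2 1030. ]
side short [ 588.1 -221.6  -23.9   62.9   93.2   56.4  309. ]
side base [ 535.   263.4  -12.1  205.2  208.8   25.2 3230. ]
side mat [ 519.7 -169.4   11.5  537.4  521.6    3.5 7490. ]
c2 pts 204 ((449.81146240234375, -310.0429992675781), (139.90284729003906, 57.73329162597656), 27.660470962524414)
```

View pics/crop.png

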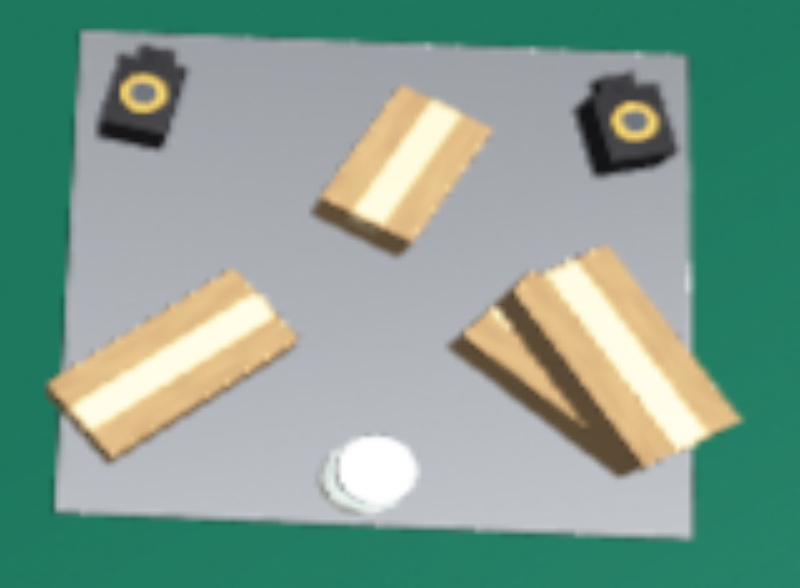

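```bash
python3 - <<'E'
from h import *
from scipy.spatial.transform import Rotation as R
np.set_printoptions(suppress=True,precision=1)
s=state();Rt=R.from_euler("xyz",s["ee_rot"],degrees=True)
for c in("top","side"):
    W=np.load(c+"0.npy");ok=np.isfinite(W[...,0])
    P=W[ok]; T=Rt.inv().apply(P-s["ee_pos"])
    m=(np.hypot(T[:,0],T[:,1])<150)&(T[:,2]<10)&(T[:,2]>-300)
    T=T[m]
    for z in range(-300,10,20):
        q=T[(T[:,2]>=z)&(T[:,2]<z+20)]
        if len(q): print(c,z,len(q),q.min(0)[:2],q.max(0)[:2])
    # bottle
    m=(np.hypot(P[:,0]-365,P[:,1]-325)<60)&(P[:,2]>28)
    for a,b in((30,80),(80,120),(120,150),(165,185)):
        q=P[m&(P[:,2]>a)&(P[:,2]<b)]
        if len(q):print(c,"bottle",a,q.min(0),q.max(0),cv2.minEnclosingCircle(q[:,:2].astype(np.float32)))
    m=(np.hypot(P[:,0]-603,P[:,1]-418)<60)&(P[:,2]>15); print("coil_c",cv2.minAreaRect(P[m][:,:2].astype(np.float32)))
E
```

```text
top -300 89 [-18.1 -36.6] [  7.8 -30.5]
top -280 30 [-21.8 -36.2] [  0.8 -28.7]
top -240 2 [35.9 -3.9] [36.1 -2. ]
top -220 189 [ 25.8 -51.8] [37.5 16.8]
top -200 48 [ 21.4 -51.8] [37.6 11.9]
top -180 20 [ 16.6 -52.3] [ 21.9 -37.7]
top -160 580 [ -9.9 -91.6] [37.8 87.7]
top -140 277 [-12.  -91.1] [38.1 84.5]
top -120 223 [-15.8 -83.8] [38.  78.1]
top -100 2 [16.5 54.4] [16.8 56.9]
top -80 11 [12.9 45. ] [17.1 53.9]
top -60 6 [ -9.5 -58.9] [12.6 45.6]
top -40 27 [-17.9 -57.4] [16.7 48.5]
top bottle 30 [346.1 297.1  30.5] [397.7 332.   78.5] ((372.248779296875, 320.6675109863281), 27.589937210083008)
top bottle 80 [346.8 296.9  80. ] [400.6 351.7 119.9] ((373.43804931640625, 324.9957580566406), 28.67238998413086)
top bottle 120 [352.5 304.6 120.1] [395.4 340.7 148.5] ((374.0276794433594, 324.8107604980469), 21.84452247619629)
top bottle 165 [362.4 312.3 165.2] [385.9 338.4 179.5] ((374.5972900390625, 325.3162841796875), 13.169146537780762)
coil_c ((605.4466552734375, 420.8820495605469), (42.184104919433594, 62.749332427978516), 65.00808715820312)
side -300 196 [-33.4 -39.6] [33.1 -5. ]
[... 386 characters left out ...]
] [ 18.7 -50.5]
side -80 75 [-16.3 -62.3] [ 18.7 -44.6]
side -60 90 [-16.5 -60.6] [18.9 53.8]
side -40 62 [-15.3 -58.6] [18.6 53.1]
side bottle 30 [347.9 305.3  30. ] [396.  354.6  79.8] ((375.4851989746094, 326.900634765625), 28.389108657836914)
side bottle 80 [348.5 303.8  80. ] [399.6 354.7 119.9] ((375.02569580078125, 327.7127990722656), 27.999422073364258)
side bottle 120 [355.  307.5 120.1] [394.3 347.1 149.8] ((375.9988098144531, 326.2398986816406), 21.510601043701172)
side bottle 165 [363.1 313.9 165.1] [388.8 339.3 178.8] ((375.8826904296875, 325.60546875), 14.041325569152832)
coil_c ((606.9625244140625, 421.83270263671875), (39.93794631958008, 63.52317810058594), 63.19047164916992)
```

```bash
cat >> h.py <<'E'
from scipy.spatial.transform import Rotation as Ro
import json
BC=np.array([534.2,263.2]);BY=167.8
def b2w(x,y):
    a=np.deg2rad(BY);return BC+[x*np.cos(a)-y*np.sin(a),x*np.sin(a)+y*np.cos(a)]
def pose(g,yaw,tilt=0):
    R=Ro.from_euler("z",yaw,degrees=True)*Ro.from_euler("x",180,degrees=True)*Ro.from_euler("y",tilt)
    return R,np.array(g,float)+R.apply([0,0,pinch_z])
def plan(ways,step=45,ang=.14):
    """ways: (grasp xyz, tool x yaw deg, tilt rad); prints tool-frame rows"""
    s=state();R=Ro.from_euler("xyz",s["ee_rot"],degrees=True);p=np.array(s["ee_pos"]);out=[]
    for w in ways:
        Rt,pt=pose(*w[:3]);st=w[3] if len(w)>3 else step
        rv=(R.inv()*Rt).as_rotvec();d=pt-p
        n=max(1,int(np.ceil(np.linalg.norm(d)/st)),int(np.ceil(np.linalg.norm(rv)/ang)))
        for i in range(n):
            t=R.inv().apply((pt-p)/(n-i));rv=(R.inv()*Rt).as_rotvec()/(n-i)
            t=np.round(t,1);rv=np.round(rv,3)
            r={k:float(v) for k,v in zip(("x","y","z","rx","ry","rz"),[*t,*rv]) if abs(v)>1e-9}
            out.append(r);p=p+R.apply(t);R=R*Ro.from_rotvec(rv)
        out.append("--")
    for r in out: print(json.dumps(r))
    print("now",s["time_s"],np.round(s["ee_pos"],1),np.round(s["ee_rot"],1),"w",round(s["gripper_width"],1))
E
python3 - <<'E'
from h import *
c=np.array([463.2,-340.5]);a=np.deg2rad(37);g=c-42*np.array([np.cos(a),np.sin(a)])
print(g,b2w(67,-32),b2w(32,67),b2w(-67,32))
plan([((*g,170),37,.4),((*g,85),37,.4)])
E
```

```text
[ 429.65730858 -365.77623097] [475.47552857 308.63606998] [488.76393002 204.47552857] [592.92447143 217.76393002]
{"x": 37.8, "y": -13.7, "z": 4.1, "rx": 0.009, "ry": 0.044, "rz": -0.045}
{"x": 38.2, "y": -11.9, "z": 5.9, "rx": 0.009, "ry": 0.044, "rz": -0.045}
{"x": 38.4, "y": -10.1, "z": 7.6, "rx": 0.009, "ry": 0.044, "rz": -0.045}
{"x": 38.4, "y": -8.3, "z": 9.4, "rx": 0.009, "ry": 0.044, "rz": -0.045}
{"x": 38.3, "y": -6.5, "z": 11.2, "rx": 0.009, "ry": 0.044, "rz": -0.045}
{"x": 38.0, "y": -4.7, "z": 12.9, "rx": 0.01, "ry": 0.044, "rz": -0.046}
{"x": 37.6, "y": -2.8, "z": 14.6, "rx": 0.009, "ry": 0.043, "rz": -0.045}
{"x": 37.0, "y": -1.0, "z": 16.2, "rx": 0.01, "ry": 0.044, "rz": -0.046}
{"x": 36.2, "y": 0.9, "z": 17.9, "rx": 0.009, "ry": 0.043, "rz": -0.045}
"--"
{"x": -16.5, "z": 39.1}
{"x": -16.5, "z": 39.2}
"--"
now 0.85 [ 132.7 -559.5  189.4] [180.   -0.   13.3] w 91.2
```

Candidates: carton3 (443,215) on carton2 (425,221), carton1 (353,217); look-alikes short carton (400,171), pink (417,302), black (485,300), blue (254,252). The crop confirms the plain brown long carton3 at (443,215) as first pick.

move_arm --plan '[{"x": 38,"y": -13.7,"z": 4,"rx": 0.009,"ry": 0.044,"rz": -0.045},{"x": 38,"y": -12,"z": 6,"rx": 0.009,"ry": 0.044,"rz": -0.045},{"x": 38,"y": -10,"z": 7.6,"rx": 0.009,"ry": 0.044,"rz": -0.045},{"x": 38,"y": -8.3,"z": 9.4,"rx": 0.009,"ry": 0.044,"rz": -0.045},{"x": 38,"y": -6.5,"z": 11.2,"rx": 0.009,"ry": 0.044,"rz": -0.045},{"x": 38,"y": -4.7,"z": 13,"rx": 0.01,"ry": 0.044,"rz": -0.046},{"x": 38,"y": -2.8,"z": 14.6,"rx": 0.009,"ry": 0.043,"rz": -0.045},{"x": 37,"y": -1,"z": 16,"rx": 0.01,"ry": 0.044,"rz": -0.046},{"x": 36,"y": 1,"z": 18,"rx": 0.009,"ry": 0.043,"rz": -0.045},{}]' --grip 1

```text
schema error: expected keys x, y, z, rx, ry, rz
```

```bash
python3 - <<'E'
from h import *
c=np.array([463.2,-340.5]);a=np.deg2rad(37);g=c-42*np.array([np.cos(a),np.sin(a)])
plan([((*g,85),37,.4)])
E
```

```text
{"x": 37.8, "y": -13.7, "z": 13.5, "rx": 0.009, "ry": 0.044, "rz": -0.045}
{"x": 37.8, "y": -11.8, "z": 15.3, "rx": 0.009, "ry": 0.044, "rz": -0.045}
{"x": 37.5, "y": -10.0, "z": 17.1, "rx": 0.009, "ry": 0.044, "rz": -0.045}
{"x": 37.2, "y": -8.1, "z": 18.8, "rx": 0.009, "ry": 0.044, "rz": -0.045}
{"x": 36.6, "y": -6.3, "z": 20.5, "rx": 0.009, "ry": 0.044, "rz": -0.045}
{"x": 35.9, "y": -4.5, "z": 22.1, "rx": 0.01, "ry": 0.044, "rz": -0.046}
{"x": 35.1, "y": -2.6, "z": 23.7, "rx": 0.009, "ry": 0.043, "rz": -0.045}
{"x": 34.1, "y": -0.9, "z": 25.2, "rx": 0.01, "ry": 0.044, "rz": -0.046}
{"x": 33.0, "y": 0.9, "z": 26.7, "rx": 0.009, "ry": 0.043, "rz": -0.045}
"--"
now 0.85 [ 132.7 -559.5  189.4] [180.   -0.   13.3] w 91.2
```

move_arm --plan '[{"x": 38,"y": -13.7,"z": 4,"rx": 0.009,"ry": 0.044,"rz": -0.045},{"x": 38,"y": -12,"z": 6,"rx": 0.009,"ry": 0.044,"rz": -0.045},{"x": 38,"y": -10,"z": 7.6,"rx": 0.009,"ry": 0.044,"rz": -0.045},{"x": 38,"y": -8.3,"z": 9.4,"rx": 0.009,"ry": 0.044,"rz": -0.045},{"x": 38,"y": -6.5,"z": 11.2,"rx": 0.009,"ry": 0.044,"rz": -0.045},{"x": 38,"y": -4.7,"z": 13,"rx": 0.01,"ry": 0.044,"rz": -0.046},{"x": 38,"y": -2.8,"z": 14.6,"rx": 0.009,"ry": 0.043,"rz": -0.045},{"x": 37,"y": -1,"z": 16,"rx": 0.01,"ry": 0.044,"rz": -0.046},{"x": 36,"y": 1,"z": 18,"rx": 0.009,"ry": 0.043,"rz": -0.045},{"x": 0,"y": 0,"z": 0,"rx": 0,"ry": 0,"rz": 0}]' --grip 1

```text
time_s: 1.85
ee_pos: [436.4, -359.3, 151.5]
ee_rot: [-179.9, -23.0, 37.1]
force: [-0.4, -0.7, -0.5]
gripper_width: 91.2
gripper_force: 0.0
```

```bash
sed -i 's/r={k:float(v) for k,v in zip(("x","y","z","rx","ry","rz"),\[\*t,\*rv\]) if abs(v)>1e-9}/r={k:float(v)+0. for k,v in zip(("x","y","z","rx","ry","rz"),[*t,*rv])}/' h.py; python3 - <<'E'
from h import *
c=np.array([463.2,-340.5]);a=np.deg2rad(37);g=c-42*np.array([np.cos(a),np.sin(a)])
plan([((*g,85),37,.4)])
E
```

```text
{"x": -17.2, "y": 0.6, "z": 38.2, "rx": -0.002, "ry": -0.001, "rz": 0.001}
{"x": -17.3, "y": 0.6, "z": 38.2, "rx": -0.001, "ry": 0.0, "rz": 0.001}
"--"
now 1.85 [ 436.4 -359.3  151.5] [-179.9  -23.    37.1] w 91.2
```

move_arm --plan '[{"x": -17,"y": 0.6,"z": 38,"rx": 0,"ry": 0,"rz": 0},{"x": -17,"y": 0.6,"z": 38,"rx": 0,"ry": 0,"rz": 0},{"x": 0,"y": 0,"z": 0,"rx": 0,"ry": 0,"rz": 0}]'

```text
time_s: 2.15
ee_pos: [431.1, -361.1, 64.8]
ee_rot: [-179.3, -22.8, 36.7]
force: [-0.2, 0.5, 0.7]
gripper_width: 91.1
gripper_force: 0.0
```

move_arm --plan '[{"x": 0,"y": 0,"z": 0,"rx": 0,"ry": 0,"rz": 0},{"x": 0,"y": 0,"z": 0,"rx": 0,"ry": 0,"rz": 0},{"x": 0,"y": 0,"z": 0,"rx": 0,"ry": 0,"rz": 0},{"x": 0,"y": 0,"z": 0,"rx": 0,"ry": 0,"rz": 0},{"x": 0,"y": 0,"z": 0,"rx": 0,"ry": 0,"rz": 0}]' --grip 0 --squeeze 55

```text
time_s: 2.65
ee_pos: [434.4, -364.3, 70.7]
ee_rot: [179.9, -22.9, 37.1]
force: [-2.9, -0.2, 5.9]
gripper_width: 59.8
gripper_force: 55.0
```

```bash
python3 - <<'E'
from h import *
p=state()["ee_pos"]
a=np.deg2rad(37);g=np.array([463.2,-340.5])-42*np.array([np.cos(a),np.sin(a)])
t=b2w(67,-32+42)
plan([((*g,135),37,.4),((*t,135),77.8,.4)])
E
```

```text
{"x": 10.4, "y": -0.8, "z": -21.1, "rx": 0.001, "ry": 0.0, "rz": 0.0}
{"x": 10.4, "y": -0.8, "z": -21.1, "rx": 0.001, "ry": 0.0, "rz": 0.001}
"--"
{"x": 25.1, "y": -32.6, "z": 10.6, "rx": 0.018, "ry": 0.0, "rz": -0.044}
{"x": 26.5, "y": -31.2, "z": 11.2, "rx": 0.019, "ry": 0.0, "rz": -0.044}
{"x": 27.9, "y": -29.8, "z": 11.8, "rx": 0.018, "ry": 0.0, "rz": -0.044}
{"x": 29.1, "y": -28.3, "z": 12.3, "rx": 0.019, "ry": 0.0, "rz": -0.044}
{"x": 30.3, "y": -26.8, "z": 12.8, "rx": 0.018, "ry": 0.0, "rz": -0.044}
{"x": 31.5, "y": -25.2, "z": 13.3, "rx": 0.019, "ry": 0.0, "rz": -0.044}
{"x": 32.6, "y": -23.5, "z": 13.7, "rx": 0.018, "ry": 0.0, "rz": -0.044}
{"x": 33.6, "y": -21.8, "z": 14.1, "rx": 0.019, "ry": 0.0, "rz": -0.044}
{"x": 34.5, "y": -20.1, "z": 14.5, "rx": 0.018, "ry": 0.0, "rz": -0.043}
{"x": 35.3, "y": -18.3, "z": 14.9, "rx": 0.019, "ry": 0.0, "rz": -0.044}
{"x": 36.1, "y": -16.5, "z": 15.2, "rx": 0.018, "ry": 0.0, "rz": -0.043}
{"x": 36.7, "y": -14.6, "z": 15.5, "rx": 0.019, "ry": 0.0, "rz": -0.044}
{"x": 37.3, "y": -12.7, "z": 15.8, "rx": 0.018, "ry": 0.0, "rz": -0.043}
{"x": 37.8, "y": -10.8, "z": 15.9, "rx": 0.019, "ry": 0.0, "rz": -0.044}
{"x": 38.3, "y": -8.8, "z": 16.2, "rx": 0.018, "ry": 0.001, "rz": -0.043}
"--"
now 2.65 [ 434.4 -364.3   70.7] [179.9 -22.9  37.1] w 59.8
```

move_arm --plan '[{"x": 5,"y": 0,"z": -11,"rx": 0,"ry": 0,"rz": 0},{"x": 8,"y": 0,"z": -16,"rx": 0,"ry": 0,"rz": 0},{"x": 8,"y": -1,"z": -16,"rx": 0,"ry": 0,"rz": 0},{"x": 0,"y": 0,"z": 0,"rx": 0,"ry": 0,"rz": 0},{"x": 0,"y": 0,"z": 0,"rx": 0,"ry": 0,"rz": 0}]'

```text
time_s: 3.15
ee_pos: [435.1, -361.3, 116.8]
ee_rot: [-180.0, -22.8, 37.0]
force: [-0.4, 0.3, -3.1]
gripper_width: 59.7
gripper_force: 55.0
```

```bash
python3 - <<'E'
from h import *
np.set_printoptions(suppress=True,precision=1)
for c in("top","side"):
    f=grab_frame(c);W=cloud(f);np.save(c+"1.npy",W);save(f,f"pics/{c}1.png")
    print(c,"held",np.array(fit(W,(460,-341),95,120,165,130,60)),"c2",np.array(fit(W,(447,-310),90,47,62,130,60)))
s=state();R=Ro.from_euler("xyz",s["ee_rot"],degrees=True);print("grasp",s["ee_pos"]-R.apply([0,0,pinch_z]),s["force"])
t=b2w(67,-32+42)
plan([((*t,135),77.8,.4)])
E
```

```text
top held [ 467.8 -333.8   35.6  119.7   79.4  150.3 1225. ] c2 [ 458.  -305.2   25.   117.7   36.    54.9  351. ]
side held [ 462.7 -336.7   35.2  140.4   85.5  150.1  688. ] c2 [ 461.4 -331.8   53.4  130.8   64.4   56.4  412. ]
grasp [ 429.  -365.2  133.2] [ 0.   0.1 -3.5]
{"x": 25.2, "y": -32.5, "z": 10.6, "rx": 0.018, "ry": 0.0, "rz": -0.044}
{"x": 26.5, "y": -31.2, "z": 11.1, "rx": 0.018, "ry": 0.0, "rz": -0.044}
{"x": 27.9, "y": -29.8, "z": 11.7, "rx": 0.018, "ry": 0.0, "rz": -0.044}
{"x": 29.2, "y": -28.3, "z": 12.2, "rx": 0.018, "ry": 0.0, "rz": -0.044}
{"x": 30.4, "y": -26.7, "z": 12.7, "rx": 0.018, "ry": 0.0, "rz": -0.044}
{"x": 31.5, "y": -25.2, "z": 13.2, "rx": 0.018, "ry": 0.0, "rz": -0.044}
{"x": 32.6, "y": -23.5, "z": 13.6, "rx": 0.019, "ry": 0.0, "rz": -0.044}
{"x": 33.6, "y": -21.8, "z": 14.0, "rx": 0.018, "ry": 0.0, "rz": -0.044}
{"x": 34.5, "y": -20.0, "z": 14.4, "rx": 0.019, "ry": 0.0, "rz": -0.044}
{"x": 35.3, "y": -18.2, "z": 14.8, "rx": 0.018, "ry": 0.0, "rz": -0.043}
{"x": 36.1, "y": -16.4, "z": 15.1, "rx": 0.019, "ry": 0.0, "rz": -0.044}
{"x": 36.8, "y": -14.5, "z": 15.4, "rx": 0.018, "ry": 0.0, "rz": -0.043}
{"x": 37.3, "y": -12.6, "z": 15.6, "rx": 0.019, "ry": 0.0, "rz": -0.044}
{"x": 37.9, "y": -10.7, "z": 15.8, "rx": 0.018, "ry": 0.0, "rz": -0.043}
{"x": 38.3, "y": -8.8, "z": 16.0, "rx": 0.019, "ry": 0.001, "rz": -0.044}
"--"
now 3.25 [ 434.8 -360.7  115.9] [-179.9  -22.9   37. ] w 60.1
```

View pics/top1.png

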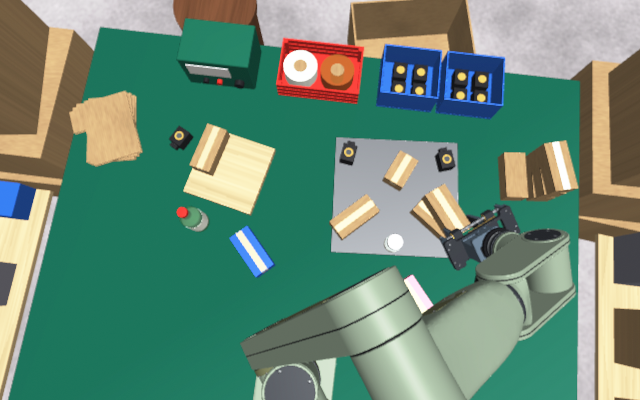

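The picture shows carton3 lifted level around (443,210) in the gripper, carton2 left visible below at (425,218).

move_arm --plan '[{"x": 25,"y": -32.5,"z": 10.6,"rx": 0.018,"ry": 0.0,"rz": -0.044},{"x": 26.5,"y": -31,"z": 11,"rx": 0.018,"ry": 0.0,"rz": -0.044},{"x": 28,"y": -30,"z": 11.7,"rx": 0.018,"ry": 0.0,"rz": -0.044},{"x": 29,"y": -28,"z": 12,"rx": 0.018,"ry": 0.0,"rz": -0.044},{"x": 30.4,"y": -26.7,"z": 12.7,"rx": 0.018,"ry": 0.0,"rz": -0.044},{"x": 31.5,"y": -25,"z": 13,"rx": 0.018,"ry": 0.0,"rz": -0.044},{"x": 32.6,"y": -23.5,"z": 13.6,"rx": 0.019,"ry": 0.0,"rz": -0.044},{"x": 33.6,"y": -21.8,"z": 14,"rx": 0.018,"ry": 0.0,"rz": -0.044},{"x": 34.5,"y": -20,"z": 14.4,"rx": 0.019,"ry": 0.0,"rz": -0.044}]'

```text
time_s: 4.15
ee_pos: [454.7, 21.1, 117.1]
ee_rot: [179.9, -22.8, 61.7]
force: [1.0, -0.4, -4.0]
gripper_width: 59.8
gripper_force: 55.0
```

move_arm --plan '[{"x": 35,"y": -18,"z": 14.8,"rx": 0.018,"ry": 0.0,"rz": -0.043},{"x": 36,"y": -16.4,"z": 15,"rx": 0.019,"ry": 0.0,"rz": -0.044},{"x": 36.8,"y": -14.5,"z": 15.4,"rx": 0.018,"ry": 0.0,"rz": -0.043},{"x": 37,"y": -12.6,"z": 15.6,"rx": 0.019,"ry": 0.0,"rz": -0.044},{"x": 28,"y": -7.5,"z": 12,"rx": 0.018,"ry": 0.0,"rz": -0.043},{"x": 19,"y": -4.4,"z": 8,"rx": 0.019,"ry": 0.0,"rz": -0.044},{"x": 10,"y": -2.5,"z": 4,"rx": 0,"ry": 0,"rz": 0},{"x": 0,"y": 0,"z": 0,"rx": 0,"ry": 0,"rz": 0},{"x": 0,"y": 0,"z": 0,"rx": 0,"ry": 0,"rz": 0}]'

```text
time_s: 5.05
ee_pos: [466.7, 250.6, 117.1]
ee_rot: [180.0, -22.7, 77.8]
force: [0.2, -0.6, -4.0]
gripper_width: 59.3
gripper_force: 55.0
```

```bash
python3 - <<'E'
from h import *
np.set_printoptions(suppress=True,precision=1)
t=b2w(67,-32);s=state();R=Ro.from_euler("xyz",s["ee_rot"],degrees=True);print("grasp",s["ee_pos"]-R.apply([0,0,pinch_z]),s["ee_rot"],"target grasp",b2w(67,10),"c",t)
for c in("top","side"):
    f=grab_frame(c);W=cloud(f);np.save(c+"2.npy",W);save(f,f"pics/{c}2.png")
    print(c,"held",np.array(fit(W,t,100,130,168,130,60)))
    # level: plane fit of visible top
    u=np.array([np.cos(np.deg2rad(77.8)),np.sin(np.deg2rad(77.8))])
    P=W[np.isfinite(W[...,0])];d=P[:,:2]-t;a=d@u;b=d@[-u[1],u[0]]
    m=(np.abs(b)<22)&(a>0)&(a<80)&(P[:,2]>135)&(P[:,2]<165);q=P[m]
    A=np.c_[a[m],b[m],np.ones(m.sum())];print(m.sum(),np.linalg.lstsq(A,q[:,2],rcond=None)[0]*[1000,1000,1],"far end",np.percentile(a[m],99.5))
E
```

```text
grasp [465.2 243.5 134.5] [180.  -22.7  77.8] target grasp [466.6 267.6] c [475.5 308.6]
top held [477.9 308.   77.9  91.7  60.6 151.  794. ]
278 [-18.7 -10.3 151.2] far end 45.16279666348729
side held [ 473.6  286.5   75.3  137.    79.8  152.2 1566. ]
331 [-134.1    4.5  154.3] far end 44.53342757814797
```

View pics/side2.png

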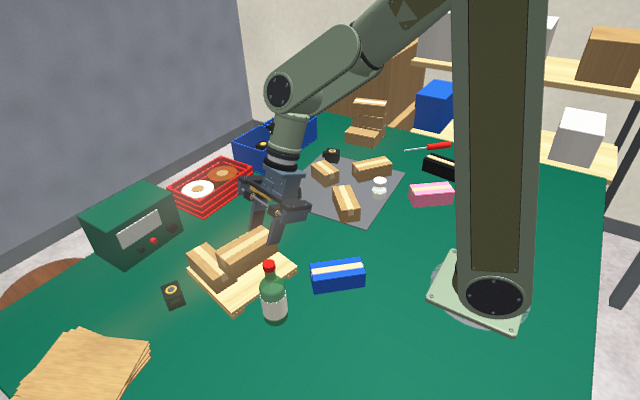

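The picture shows carton3 held level over the base at (245,250), gripper leaning away from the bottle (270,290).

```bash
python3 - <<'E'
from h import *
t=b2w(67.5,-31+42.5)
plan([((*t,90),77.8,.4,25),((*t,60),77.8,.4,16)])
E
```

```text
{"x": 1.2, "y": -1.6, "z": 16.7, "rx": 0.001, "ry": 0.001, "rz": 0.0}
{"x": 1.1, "y": -1.6, "z": 16.7, "rx": 0.0, "ry": 0.001, "rz": -0.001}
{"x": 1.1, "y": -1.6, "z": 16.7, "rx": 0.001, "ry": 0.001, "rz": 0.0}
"--"
{"x": -5.8, "y": 0.0, "z": 13.8, "rx": 0.0, "ry": 0.0, "rz": 0.0}
{"x": -5.9, "y": 0.0, "z": 13.8, "rx": 0.0, "ry": 0.0, "rz": 0.0}
"--"
now 5.15 [467.2 250.3 117.5] [179.9 -22.8  77.7] w 59.8
```

```bash
python3 - <<'E'
from h import *
t=b2w(67.5,-31+42.5)
plan([((*t,134),77.8,.4,12),((*t,60),77.8,.4,20)])
E
```

```text
{"x": 10.2, "y": -2.4, "z": 4.8, "rx": 0.001, "ry": 0.001, "rz": -0.001}
{"x": 10.3, "y": -2.4, "z": 4.7, "rx": 0.001, "ry": 0.002, "rz": 0.0}
"--"
{"x": -7.2, "y": 0.0, "z": 17.0, "rx": 0.0, "ry": 0.0, "rz": 0.0}
{"x": -7.2, "y": 0.0, "z": 17.1, "rx": 0.0, "ry": 0.0, "rz": 0.0}
{"x": -7.2, "y": 0.0, "z": 17.0, "rx": 0.0, "ry": 0.0, "rz": 0.0}
{"x": -7.3, "y": 0.1, "z": 17.1, "rx": 0.0, "ry": 0.0, "rz": 0.0}
"--"
now 5.15 [467.2 250.3 117.5] [179.9 -22.8  77.7] w 59.8
```

move_arm --plan '[{"x": 10.2,"y": -2.4,"z": 4.8,"rx": 0.001,"ry": 0.001,"rz": 0},{"x": 10.2,"y": -2.4,"z": 4.8,"rx": 0,"ry": 0.001,"rz": 0},{"x": 0,"y": 0,"z": 0,"rx": 0,"ry": 0,"rz": 0},{"x": -7.2,"y": 0,"z": 17,"rx": 0,"ry": 0,"rz": 0},{"x": -7.2,"y": 0,"z": 17,"rx": 0,"ry": 0,"rz": 0},{"x": -7.2,"y": 0,"z": 17,"rx": 0,"ry": 0,"rz": 0},{"x": -5.4,"y": 0,"z": 12.8,"rx": 0,"ry": 0,"rz": 0},{"x": 0,"y": 0,"z": 0,"rx": 0,"ry": 0,"rz": 0},{"x": 0,"y": 0,"z": 0,"rx": 0,"ry": 0,"rz": 0}]'

```text
time_s: 6.05
ee_pos: [467.9, 274.6, 47.9]
ee_rot: [179.9, -22.9, 77.8]
force: [-0.1, 0.2, -3.5]
gripper_width: 59.3
gripper_force: 55.0
```

```bash
python3 - <<'E'
from h import *
np.set_printoptions(suppress=True,precision=1)
t=b2w(67.5,-31+42.5);c=b2w(67.5,-31)
for n in("top","side"):
    f=grab_frame(n);W=cloud(f);save(f,f"pics/{n}3.png")
    print(n,np.array(fit(W,c,80,74,94,130,60)))
plan([((*t,60),77.8,.4,20)])
print(state()["force"])
E
```

```text
top [479.  331.9  77.6  90.9  60.4  81.7 685. ]
side [ 485.8  309.3   70.1  136.8  111.    83.3 1382. ]
{"x": -3.7, "y": -0.9, "z": 4.9, "rx": 0.002, "ry": -0.001, "rz": 0.001}
"--"
now 6.15 [468.5 274.7  48.6] [179.8 -23.   77.9] w 59.3
[ 0.2  0.6 -4.3]
```

```bash
cat >> h.py <<'E'
def ext(W,z0,z1,x0,x1,y0,y1):
    """extents in base frame of points in box"""
    a=np.deg2rad(BY);P=W[np.isfinite(W[...,0])];d=P[:,:2]-BC
    x=d@[np.cos(a),np.sin(a)];y=d@[-np.sin(a),np.cos(a)]
    m=(P[:,2]>z0)&(P[:,2]<z1)&(x>x0)&(x<x1)&(y>y0)&(y<y1)
    return np.r_[np.percentile(x[m],[1,99]),np.percentile(y[m],[1,99]),m.sum()]
E
python3 - <<'E'
from h import *
np.set_printoptions(suppress=True,precision=1)
for n in("top","side"):
    W=cloud(grab_frame(n))
    print(n,"held",ext(W,77,90,35,110,-110,-45),"c0",ext(W,68,77,-110,34.5,-110,-30),"base",ext(W,20,28,-110,110,-110,110))
E
```

```text
top held [ 38.6  97.7 -99.5 -45.8 415. ] c0 [-93.5  33.4 -94.5 -34.5 860. ] base [-100.7  101.9  -91.7  101.1  694. ]
side held [ 36.   96.7 -99.9 -45.9 533. ] c0 [-96.1  27.  -95.6 -36.4 832. ] base [-101.9  101.3 -102.4   99.9 1361. ]
```

move_arm --plan '[{"x": -2.5,"y": 0,"z": 2.7,"rx": 0,"ry": 0,"rz": 0},{"x": -2.5,"y": 0,"z": 2.7,"rx": 0,"ry": 0,"rz": 0},{"x": 0,"y": 0,"z": 0,"rx": 0,"ry": 0,"rz": 0},{"x": 0,"y": 0,"z": 0,"rx": 0,"ry": 0,"rz": 0}]'

```text
time_s: 6.65
ee_pos: [467.0, 271.8, 40.5]
ee_rot: [180.0, -22.9, 77.8]
force: [0.7, -0.4, -3.5]
gripper_width: 59.9
gripper_force: 55.0
```

```bash
python3 - <<'E'
from h import *
np.set_printoptions(suppress=True,precision=1)
for n in("top","side"):
    W=cloud(grab_frame(n))
    print(n,"held",ext(W,69,90,36,110,-110,-45),"c0",ext(W,68,77,-110,32.5,-110,-30))
    d=W-[*b2w(67,-70),0];m=(np.hypot(d[...,0],d[...,1])<25)&(d[...,2]>60);print(np.nanmedian(d[m][:,2]))
print(state()["force"])
E
```

```text
top held [ 39.1  98.2 -95.7 -45.5 394. ] c0 [-94.2  31.1 -94.8 -34.6 866. ]
74.60876282765825
side held [ 37.8  97.1 -97.  -45.3 500. ] c0 [-95.7  31.8 -95.9 -35.8 906. ]
75.98443106880896
[-0.3  0.2 -4.1]
```

move_arm --plan '[{"x": -0.4,"y": 0,"z": 0.9,"rx": 0,"ry": 0,"rz": 0},{"x": 0,"y": 0,"z": 0,"rx": 0,"ry": 0,"rz": 0}]'

```text
time_s: 6.95
ee_pos: [467.3, 272.0, 39.9]
ee_rot: [179.9, -22.9, 77.8]
force: [-0.0, -0.2, -3.0]
gripper_width: 59.6
gripper_force: 55.0
```

move_arm --plan '[{"x": 0,"y": 0,"z": 0,"rx": 0,"ry": 0,"rz": 0},{"x": 0,"y": 0,"z": 0,"rx": 0,"ry": 0,"rz": 0},{"x": 0,"y": 0,"z": -15,"rx": 0,"ry": 0,"rz": 0},{"x": 0,"y": 0,"z": -35,"rx": 0,"ry": 0,"rz": 0},{"x": 0,"y": 0,"z": -45,"rx": 0,"ry": 0,"rz": 0},{"x": -30,"y": 0,"z": -12,"rx": 0,"ry": -0.13,"rz": 0},{"x": -30,"y": 0,"z": -12,"rx": 0,"ry": -0.13,"rz": 0},{"x": -30,"y": 0,"z": -12,"rx": 0,"ry": -0.13,"rz": 0},{"x": -40,"y": 0,"z": 0,"rx": 0,"ry": 0,"rz": 0},{"x": -40,"y": 0,"z": 0,"rx": 0,"ry": 0,"rz": 0}]' --grip 0.85

```text
time_s: 7.95
ee_pos: [422.7, 64.4, 137.8]
ee_rot: [179.8, -0.6, 78.0]
force: [0.1, -1.5, -0.9]
gripper_width: 77.6
gripper_force: 0.0
```

```bash
python3 - <<'E'
from h import *
np.set_printoptions(suppress=True,precision=1)
for n in("top","side"):
    f=grab_frame(n);W=cloud(f);save(f,f"pics/{n}4.png")
    print(n,"p1",np.array(fit(W,b2w(67,-32),80,68,84,130,60)),"c2",np.array(fit(W,(447,-310),95,45,65,130,60)),"c1",np.array(fit(W,(438,-107),85,45,65,130,60)))
    print(ext(W,69,84,36,110,-110,60),ext(W,68,77,-110,32.5,-110,-30))
print(state()["ee_pos"],state()["ee_rot"],state()["time_s"],b2w(67,-32))
E
```

```text
top p1 [ 473.8  308.    77.8  131.9   60.7   73.8 1017. ] c2 [ 459.6 -332.9   53.1  129.8   61.9   54.7 1059. ] c1 [ 437.6 -107.   -46.3   60.3  130.6   54.9 1032. ]
[ 39.1  98.1 -94.9  33.2 995. ] [-93.8  31.1 -94.8 -34.9 856. ]
side p1 [ 485.3  312.8   58.4  131.6  110.1   75.1 1359. ] c2 [ 461.5 -331.8   53.7  130.6   64.6   56.5  397. ] c1 [ 439.5 -106.7  -45.9   60.8  134.3   56.3  464. ]
[  37.7   97.   -96.6   29.5 1033. ] [-96.2  32.1 -95.9 -36.3 923. ]
[420.9  61.4 137.3] [180.   -0.5  77.6] 8.05 [475.5 308.6]
```

View pics/top4.png

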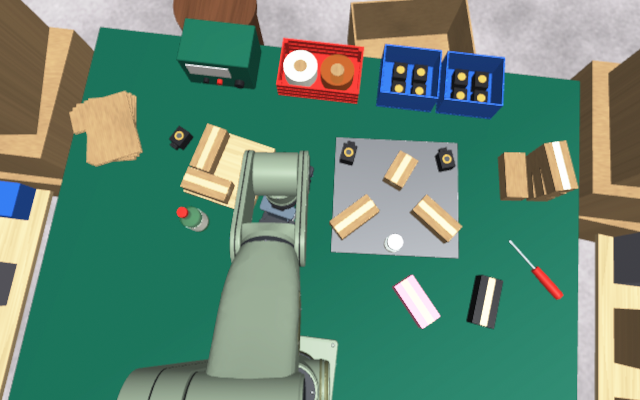

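Carton3 now lies in place1 at (207,184) beside carton0; the remaining picks are carton1 (355,216) and carton2 (437,218).

```bash
python3 - <<'E'
from h import *
a=np.deg2rad(133.8);g=np.array([438.5,-106.9])-32*np.array([np.cos(a),np.sin(a)])
plan([((*g,115),133.8,0),((*g,32),133.8,0,42)])
E
```

```text
{"x": -22.3, "y": 10.0, "z": 4.9, "rx": 0.001, "ry": -0.001, "rz": -0.123}
{"x": -23.4, "y": 7.2, "z": 5.0, "rx": 0.001, "ry": -0.001, "rz": -0.123}
{"x": -24.1, "y": 4.2, "z": 5.0, "rx": 0.0, "ry": -0.001, "rz": -0.122}
{"x": -24.4, "y": 1.3, "z": 5.0, "rx": 0.001, "ry": -0.001, "rz": -0.123}
{"x": -24.4, "y": -1.7, "z": 5.0, "rx": 0.001, "ry": -0.001, "rz": -0.122}
{"x": -24.0, "y": -4.7, "z": 5.1, "rx": 0.0, "ry": -0.001, "rz": -0.123}
{"x": -23.3, "y": -7.6, "z": 5.1, "rx": 0.001, "ry": -0.001, "rz": -0.122}
{"x": -22.1, "y": -10.3, "z": 5.1, "rx": 0.0, "ry": -0.001, "rz": -0.123}
"--"
{"x": 0.0, "y": 0.0, "z": 41.5, "rx": 0.0, "ry": 0.0, "rz": 0.0}
{"x": 0.0, "y": -0.1, "z": 41.5, "rx": 0.0, "ry": 0.0, "rz": 0.0}
"--"
now 8.05 [420.9  61.4 137.3] [180.   -0.5  77.6] w 77.6
```

move_arm --plan '[{"x": -22,"y": 10,"z": 5,"rx": 0.001,"ry": -0.001,"rz": -0.123},{"x": -23.4,"y": 7.2,"z": 5,"rx": 0.001,"ry": -0.001,"rz": -0.123},{"x": -24,"y": 4.2,"z": 5,"rx": 0,"ry": -0.001,"rz": -0.122},{"x": -24.4,"y": 1.3,"z": 5,"rx": 0.001,"ry": -0.001,"rz": -0.123},{"x": -24.4,"y": -1.7,"z": 5,"rx": 0.001,"ry": -0.001,"rz": -0.122},{"x": -24,"y": -4.7,"z": 5,"rx": 0,"ry": -0.001,"rz": -0.123},{"x": -23.3,"y": -7.6,"z": 5,"rx": 0.001,"ry": -0.001,"rz": -0.122},{"x": -22,"y": -10.3,"z": 5,"rx": 0,"ry": -0.001,"rz": -0.123},{"x": 0,"y": 0,"z": 0,"rx": 0,"ry": 0,"rz": 0},{"x": 0,"y": 0,"z": 0,"rx": 0,"ry": 0,"rz": 0}]' --grip 1

```text
time_s: 9.05
ee_pos: [462.8, -126.3, 95.9]
ee_rot: [179.9, -0.1, 133.9]
force: [-0.2, 0.0, 0.6]
gripper_width: 91.0
gripper_force: 0.0
```

```bash
python3 - <<'E'
from h import *
a=np.deg2rad(133.8);g=np.array([438.5,-106.9])-32*np.array([np.cos(a),np.sin(a)])
plan([((*g,32),133.8,0,42)])
E
```

```text
{"x": -0.6, "y": -2.1, "z": 41.4, "rx": 0.001, "ry": -0.001, "rz": 0.001}
{"x": -0.6, "y": -2.1, "z": 41.3, "rx": 0.001, "ry": 0.0, "rz": 0.0}
"--"
now 9.05 [ 462.8 -126.3   95.9] [ 1.799e+02 -1.000e-01  1.339e+02] w 91.0
```

move_arm --plan '[{"x": -0.6,"y": -2,"z": 41,"rx": 0,"ry": 0,"rz": 0},{"x": -0.6,"y": -2,"z": 41,"rx": 0,"ry": 0,"rz": 0},{"x": 0,"y": 0,"z": 0,"rx": 0,"ry": 0,"rz": 0},{"x": 0,"y": 0,"z": 0,"rx": 0,"ry": 0,"rz": 0}]'

```text
time_s: 9.45
ee_pos: [460.8, -129.4, 14.5]
ee_rot: [179.9, -0.1, 134.0]
force: [0.1, -0.1, 0.5]
gripper_width: 91.3
gripper_force: 0.0
```

move_arm --plan '[{"x": 0,"y": 0,"z": 0,"rx": 0,"ry": 0,"rz": 0},{"x": 0,"y": 0,"z": 0,"rx": 0,"ry": 0,"rz": 0},{"x": 0,"y": 0,"z": 0,"rx": 0,"ry": 0,"rz": 0},{"x": 0,"y": 0,"z": 0,"rx": 0,"ry": 0,"rz": 0},{"x": 0,"y": 0,"z": 0,"rx": 0,"ry": 0,"rz": 0}]' --grip 0

```text
time_s: 9.95
ee_pos: [461.0, -130.4, 14.7]
ee_rot: [179.9, 0.0, 134.0]
force: [-1.0, 1.1, 5.4]
gripper_width: 59.4
gripper_force: 55.0
```

move_arm --plan '[{"x": 0,"y": 0,"z": -15,"rx": 0,"ry": 0,"rz": 0},{"x": 0,"y": 0,"z": -35,"rx": 0,"ry": 0,"rz": 0},{"x": 0,"y": 0,"z": -40,"rx": 0,"ry": 0,"rz": 0},{"x": 0,"y": 0,"z": 0,"rx": 0,"ry": 0,"rz": 0}]'

```text
time_s: 10.35
ee_pos: [464.0, -131.5, 108.2]
ee_rot: [179.7, 0.5, 134.0]
force: [0.8, -0.1, -4.2]
gripper_width: 59.8
gripper_force: 55.0
```

```bash
python3 - <<'E'
from h import *
t=b2w(32.5-32.5,67)
plan([((*t,122),167.8,0,42)])
E
```

```text
{"x": 24.7, "y": 33.6, "z": 0.6, "rx": 0.0, "ry": 0.001, "rz": -0.074}
{"x": 22.2, "y": 35.4, "z": 0.6, "rx": 0.0, "ry": 0.001, "rz": -0.074}
{"x": 19.5, "y": 36.9, "z": 0.7, "rx": 0.001, "ry": 0.001, "rz": -0.074}
{"x": 16.7, "y": 38.3, "z": 0.6, "rx": 0.0, "ry": 0.001, "rz": -0.074}
{"x": 13.9, "y": 39.4, "z": 0.7, "rx": 0.001, "ry": 0.001, "rz": -0.073}
{"x": 10.9, "y": 40.3, "z": 0.6, "rx": 0.0, "ry": 0.002, "rz": -0.074}
{"x": 7.9, "y": 41.0, "z": 0.7, "rx": 0.001, "ry": 0.001, "rz": -0.073}
{"x": 5.0, "y": 41.4, "z": 0.6, "rx": 0.0, "ry": 0.002, "rz": -0.074}
"--"
now 10.35 [ 464.  -131.5  108.2] [179.7   0.5 134. ] w 59.8
```

move_arm --plan '[{"x": 24.7,"y": 33.6,"z": 0.6,"rx": 0,"ry": 0.001,"rz": -0.074},{"x": 22,"y": 35.4,"z": 0.6,"rx": 0,"ry": 0.001,"rz": -0.074},{"x": 19.5,"y": 37,"z": 0.7,"rx": 0.001,"ry": 0.001,"rz": -0.074},{"x": 16.7,"y": 38.3,"z": 0.6,"rx": 0,"ry": 0.001,"rz": -0.074},{"x": 14,"y": 39.4,"z": 0.7,"rx": 0.001,"ry": 0.001,"rz": -0.073},{"x": 11,"y": 40.3,"z": 0.6,"rx": 0,"ry": 0.002,"rz": -0.074},{"x": 8,"y": 41,"z": 0.7,"rx": 0.001,"ry": 0.001,"rz": -0.073},{"x": 3,"y": 25,"z": 0.6,"rx": 0,"ry": 0.002,"rz": -0.074},{"x": 2,"y": 16,"z": 0,"rx": 0,"ry": 0,"rz": 0},{"x": 0,"y": 0,"z": 0,"rx": 0,"ry": 0,"rz": 0}]'

```text
time_s: 11.35
ee_pos: [514.4, 200.0, 98.0]
ee_rot: [180.0, -0.7, 167.9]
force: [-0.8, -0.1, -4.1]
gripper_width: 59.4
gripper_force: 55.0
```

move_arm --plan '[{"x": 0,"y": 0,"z": 0,"rx": 0,"ry": 0,"rz": 0}]'

```text
time_s: 11.45
ee_pos: [514.2, 197.8, 98.5]
ee_rot: [-179.9, -0.7, 167.8]
force: [-0.6, -1.2, -3.2]
gripper_width: 59.7
gripper_force: 55.0
```

```bash
python3 - <<'E'
from h import *
np.set_printoptions(suppress=True,precision=1)
for n in("top","side"):
    f=grab_frame(n);W=cloud(f);save(f,f"pics/{n}5.png")
    print(n,ext(W,132,155,45,115,20,115),ext(W,132,155,-60,115,20,115))
    P=W[np.isfinite(W[...,0])];m=(np.hypot(*(P[:,:2]-b2w(70,67)).T)<22)&(P[:,2]>100)&(P[:,2]<160);print(np.median(P[m][:,2]))
t=b2w(0,67)
plan([((*t,70),167.8,0,30)])
E
```

```text
Traceback (most recent call last):
  File "h.py", line 57, in ext
    return np.r_[np.percentile(x[m],[1,99]),np.percentile(y[m],[1,99]),m.sum()]
                 ~~~~~~~~~~~~~^^^^^^^^^^^^^
IndexError: index -1 is out of bounds for axis 0 with size 0
```

```bash
sed -i 's/    return np.r_\[np.percentile(x/    if m.sum()<5: return None\n    return np.r_[np.percentile(x/' h.py; python3 - <<'E'
from h import *
np.set_printoptions(suppress=True,precision=1)
for n in("top","side"):
    f=grab_frame(n);W=cloud(f);save(f,f"pics/{n}5.png")
    print(n,ext(W,129,150,30,115,20,115),ext(W,129,150,-60,115,20,115))
    P=W[np.isfinite(W[...,0])];m=(np.hypot(*(P[:,:2]-b2w(70,67)).T)<22)&(P[:,2]>100)&(P[:,2]<160);print(np.median(P[m][:,2]))
t=b2w(0,67)
plan([((*t,70),167.8,0,30)])
E
```

```text
top None None
nan
side [ 31.  101.3  37.5  97.2 616. ] [-25.3 101.1  28.6 103.  998. ]
141.36559063703982
{"x": -2.8, "y": 0.7, "z": 24.0, "rx": 0.0, "ry": -0.005, "rz": -0.001}
{"x": -2.7, "y": 0.8, "z": 24.0, "rx": 0.0, "ry": -0.006, "rz": 0.0}
"--"
now 11.6 [514.8 197.4  99.3] [180.   -0.6 167.7] w 59.7
  return _methods._mean(a, axis=axis, dtype=dtype,
  ret = ret.dtype.type(ret / rcount)
```

View pics/side5.png

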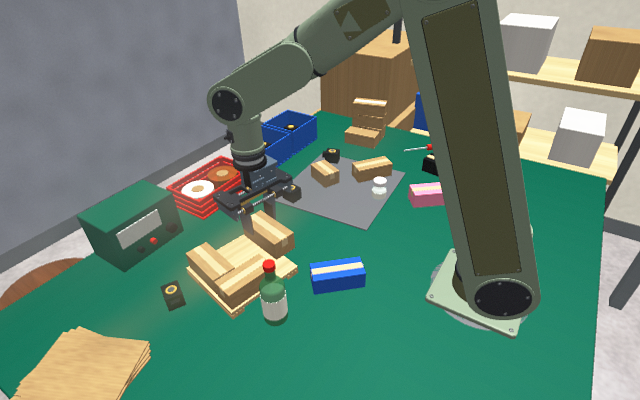

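The side view shows carton1 held square over place2 at (272,230), p1 and carton0 undisturbed.

move_arm --plan '[{"x": -2.5,"y": 0,"z": 0,"rx": 0,"ry": -0.01,"rz": 0},{"x": -2,"y": 0,"z": 15,"rx": 0,"ry": 0,"rz": 0},{"x": 0,"y": 0,"z": 20,"rx": 0,"ry": 0,"rz": 0},{"x": 0,"y": 0,"z": 15,"rx": 0,"ry": 0,"rz": 0},{"x": 0,"y": 0,"z": 8,"rx": 0,"ry": 0,"rz": 0},{"x": 0,"y": 0,"z": 0,"rx": 0,"ry": 0,"rz": 0},{"x": 0,"y": 0,"z": 0,"rx": 0,"ry": 0,"rz": 0}]'

```text
time_s: 12.3
ee_pos: [520.1, 197.8, 42.0]
ee_rot: [179.9, 0.0, 167.8]
force: [0.6, 0.7, -4.1]
gripper_width: 59.8
gripper_force: 55.0
```

```bash
python3 - <<'E'
from h import *
np.set_printoptions(suppress=True,precision=1)
W=cloud(grab_frame("side"))
print(ext(W,70,95,40,115,38,115),ext(W,70,95,-30,115,38,115),"p1",ext(W,69,78,36,110,-110,36))
P=W[np.isfinite(W[...,0])]
for x in(40,60,85):
    m=(np.hypot(*(P[:,:2]-b2w(x,67)).T)<12)&(P[:,2]>60)&(P[:,2]<100);print(np.median(P[m][:,2]))
plan([((*b2w(0,67),53),167.8,0,30)]);print(state()["force"])
E
```

```text
[ 40.5  96.7  38.6  95.4 441. ] [-27.4  96.6  38.7 100.2 838. ] p1 [  37.4   97.1  -96.9   30.  1020. ]
83.63256023288835
83.66179202652646
83.05206395484241
{"x": 0.2, "y": -0.3, "z": 8.1, "rx": 0.002, "ry": 0.001, "rz": 0.0}
"--"
now 12.35 [520.3 197.9  42.3] [179.9   0.1 167.8] w 59.3
[-0.5  0.6 -3.5]
```

move_arm --plan '[{"x": 0,"y": -0.4,"z": 4.5,"rx": 0.001,"ry": 0,"rz": 0},{"x": 0,"y": -0.4,"z": 3.2,"rx": 0.001,"ry": 0,"rz": 0},{"x": 0,"y": 0,"z": 0,"rx": 0,"ry": 0,"rz": 0},{"x": 0,"y": 0,"z": 0,"rx": 0,"ry": 0,"rz": 0}]'

```text
time_s: 12.75
ee_pos: [519.4, 197.1, 33.8]
ee_rot: [-179.9, -0.0, 167.8]
force: [1.1, 0.2, -3.2]
gripper_width: 59.6
gripper_force: 55.0
```

move_arm --plan '[{"x": 0,"y": 0,"z": 0,"rx": 0,"ry": 0,"rz": 0},{"x": 0,"y": 0,"z": 0,"rx": 0,"ry": 0,"rz": 0},{"x": 0,"y": 0,"z": 0,"rx": 0,"ry": 0,"rz": 0},{"x": 0,"y": 0,"z": -30,"rx": 0,"ry": 0,"rz": 0},{"x": 0,"y": 0,"z": -40,"rx": 0,"ry": 0,"rz": 0},{"x": 0,"y": -30,"z": -25,"rx": 0,"ry": 0,"rz": 0.14},{"x": 0,"y": -45,"z": 0,"rx": 0,"ry": 0,"rz": 0.14}]' --grip 0.9

```text
time_s: 13.45
ee_pos: [501.5, 126.8, 132.9]
ee_rot: [179.7, 0.5, 151.6]
force: [0.5, -1.4, -0.2]
gripper_width: 82.2
gripper_force: 0.0
```

```bash
python3 - <<'E'
from h import *
a=np.deg2rad(53.3);g=np.array([460.5,-332.4])+32*np.array([np.cos(a),np.sin(a)])
plan([((*g,110),53.3,0)])
E
```

```text
{"x": -14.3, "y": -30.2, "z": 3.1, "rx": 0.001, "ry": 0.0, "rz": 0.132}
{"x": -18.2, "y": -28.0, "z": 3.2, "rx": 0.001, "ry": 0.0, "rz": 0.132}
{"x": -21.7, "y": -25.4, "z": 3.2, "rx": 0.001, "ry": 0.0, "rz": 0.132}
{"x": -24.9, "y": -22.3, "z": 3.2, "rx": 0.001, "ry": 0.0, "rz": 0.132}
{"x": -27.6, "y": -18.8, "z": 3.2, "rx": 0.001, "ry": 0.0, "rz": 0.132}
{"x": -29.8, "y": -15.0, "z": 3.3, "rx": 0.001, "ry": 0.0, "rz": 0.132}
{"x": -31.5, "y": -11.0, "z": 3.3, "rx": 0.001, "ry": 0.0, "rz": 0.132}
{"x": -32.7, "y": -6.7, "z": 3.3, "rx": 0.001, "ry": 0.0, "rz": 0.132}
{"x": -33.3, "y": -2.3, "z": 3.3, "rx": 0.001, "ry": 0.0, "rz": 0.132}
{"x": -33.3, "y": 2.1, "z": 3.3, "rx": 0.001, "ry": 0.0, "rz": 0.132}
{"x": -32.8, "y": 6.4, "z": 3.3, "rx": 0.001, "ry": 0.0, "rz": 0.132}
{"x": -31.6, "y": 10.7, "z": 3.2, "rx": 0.001, "ry": 0.001, "rz": 0.132}
{"x": -30.0, "y": 14.8, "z": 3.2, "rx": 0.0, "ry": 0.001, "rz": 0.132}
"--"
now 13.45 [501.5 126.8 132.9] [179.7   0.5 151.6] w 82.2
```

move_arm --plan '[{"x": -14.3,"y": -30,"z": 3,"rx": 0.001,"ry": 0,"rz": 0.132},{"x": -18,"y": -28,"z": 3.2,"rx": 0.001,"ry": 0,"rz": 0.132},{"x": -21.7,"y": -25.4,"z": 3.2,"rx": 0.001,"ry": 0,"rz": 0.132},{"x": -25,"y": -22.3,"z": 3.2,"rx": 0.001,"ry": 0,"rz": 0.132},{"x": -27.6,"y": -18.8,"z": 3.2,"rx": 0.001,"ry": 0,"rz": 0.132},{"x": -30,"y": -15,"z": 3.3,"rx": 0.001,"ry": 0,"rz": 0.132},{"x": -31.5,"y": -11,"z": 3.3,"rx": 0.001,"ry": 0,"rz": 0.132},{"x": -32.7,"y": -6.7,"z": 3.3,"rx": 0.001,"ry": 0,"rz": 0.132},{"x": -33.3,"y": -2.3,"z": 3.3,"rx": 0.001,"ry": 0,"rz": 0.132},{"x": -33.3,"y": 2,"z": 3.3,"rx": 0.001,"ry": 0,"rz": 0.132}]' --grip 1

```text
time_s: 14.45
ee_pos: [481.2, -209.4, 98.0]
ee_rot: [-179.6, 0.4, 75.8]
force: [0.4, 0.7, 0.4]
gripper_width: 91.3
gripper_force: 0.0
```

move_arm --plan '[{"x": -32.8,"y": 6.4,"z": 3.3,"rx": 0.001,"ry": 0,"rz": 0.132},{"x": -31.6,"y": 10.7,"z": 3.2,"rx": 0.001,"ry": 0.001,"rz": 0.132},{"x": -30,"y": 14.8,"z": 3.2,"rx": 0,"ry": 0.001,"rz": 0.132},{"x": 0,"y": 0,"z": 0,"rx": 0,"ry": 0,"rz": 0},{"x": 0,"y": 0,"z": 0,"rx": 0,"ry": 0,"rz": 0}]'

```text
time_s: 14.95
ee_pos: [476.1, -308.4, 88.4]
ee_rot: [-179.6, 0.4, 53.4]
force: [-0.3, -0.3, -0.0]
gripper_width: 91.1
gripper_force: 0.0
```

```bash
python3 - <<'E'
from h import *
np.set_printoptions(suppress=True,precision=1)
for n in("top","side"):
    f=grab_frame(n);W=cloud(f);save(f,f"pics/{n}6.png")
    print(n,"p2",np.array(fit(W,b2w(37,67),66,68,84,130,60)),"c2",np.array(fit(W,(460,-332),75,45,65,130,60)))
    print(ext(W,69,80,-50,115,37,115),ext(W,69,80,36,110,-110,35.5),ext(W,68,77,-110,32.5,-110,-30),"base",ext(W,20,28,-110,30,-30,110))
a=np.deg2rad(53.3);g=np.array([460.5,-332.4])+32*np.array([np.cos(a),np.sin(a)])
plan([((*g,32),53.3,0,42)])
E
```

```text
Traceback (most recent call last):
  File "h.py", line 18, in fit
    k=1+np.argmax(st[1:,4]); P=W[lab==k]; xy=P[:,:2]
        ~~~~~~~~~^^^^^^^^^^
ValueError: attempt to get argmax of an empty sequence
```

View pics/top6.png

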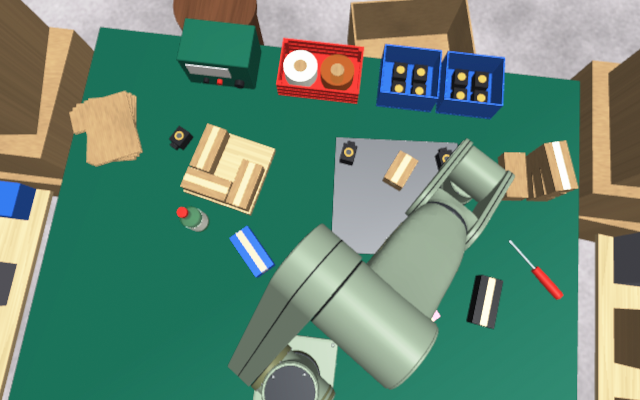

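Three cartons now form a neat partial pinwheel around (222,170); place3 at upper right of the base is free.

```bash
python3 - <<'E'
from h import *
np.set_printoptions(suppress=True,precision=1)
for n in("top","side"):
    W=cloud(grab_frame(n))
    print(n,"p2",np.array(fit(W,b2w(37,67),66,68,84,130,60)))
    print(ext(W,69,80,-50,115,37,115),ext(W,69,80,36,110,-110,35.5),ext(W,68,77,-110,32.5,-110,-30),"base",ext(W,20,28,-110,30,-30,110))
a=np.deg2rad(53.3);g=np.array([460.5,-332.4])+32*np.array([np.cos(a),np.sin(a)])
plan([((*g,32),53.3,0,42)])
E
```

```text
top p2 [ 487.4  213.7  -19.9   97.1  126.7   74.  1147. ]
[ -30.    97.5   38.5   97.5 1000. ] [ 39.4  98.  -95.7  33.  989. ] [-93.9  31.4 -94.8 -34.4 864. ] base [-100.2   27.8  -29.   101.5 1232. ]
side p2 [487.4 216.  -17.6  96.5 125.5  75.1 943. ]
[-32.6  97.1  37.7  96.7 869. ] [  37.5   97.1  -96.8   29.6 1040. ] [-95.8  31.5 -95.5 -36.4 916. ] base [-103.2  -10.4  -12.7   97.5  616. ]
{"x": 1.4, "y": 1.4, "z": 37.7, "rx": -0.003, "ry": 0.004, "rz": 0.002}
{"x": 1.2, "y": 1.3, "z": 37.8, "rx": -0.004, "ry": 0.003, "rz": 0.002}
"--"
now 15.1 [ 476.5 -307.1   88.7] [-179.6    0.4   53.6] w 91.2
```

move_arm --plan '[{"x": 1.4,"y": 1.4,"z": 38,"rx": -0.003,"ry": 0.004,"rz": 0.002},{"x": 1.2,"y": 1.3,"z": 38,"rx": -0.004,"ry": 0.003,"rz": 0.002},{"x": 0,"y": 0,"z": 0,"rx": 0,"ry": 0,"rz": 0},{"x": 0,"y": 0,"z": 0,"rx": 0,"ry": 0,"rz": 0}]'

```text
time_s: 15.5
ee_pos: [479.8, -307.0, 12.9]
ee_rot: [-180.0, 0.0, 53.3]
force: [0.6, 0.6, 0.5]
gripper_width: 91.0
gripper_force: 0.0
```

move_arm --plan '[{"x": 0,"y": 0,"z": 0,"rx": 0,"ry": 0,"rz": 0},{"x": 0,"y": 0,"z": 0,"rx": 0,"ry": 0,"rz": 0},{"x": 0,"y": 0,"z": 0,"rx": 0,"ry": 0,"rz": 0},{"x": 0,"y": 0,"z": 0,"rx": 0,"ry": 0,"rz": 0},{"x": 0,"y": 0,"z": 0,"rx": 0,"ry": 0,"rz": 0}]' --grip 0

```text
time_s: 16.0
ee_pos: [480.1, -308.2, 13.3]
ee_rot: [179.9, 0.0, 53.2]
force: [0.0, 0.7, 3.9]
gripper_width: 59.6
gripper_force: 55.0
```

move_arm --plan '[{"x": 0,"y": 0,"z": -15,"rx": 0,"ry": 0,"rz": 0},{"x": 0,"y": 0,"z": -35,"rx": 0,"ry": 0,"rz": 0},{"x": 0,"y": 0,"z": -50,"rx": 0,"ry": 0,"rz": 0},{"x": 0,"y": 0,"z": -10,"rx": 0,"ry": 0,"rz": 0},{"x": 0,"y": 0,"z": 0,"rx": 0,"ry": 0,"rz": 0}]'

```text
time_s: 16.5
ee_pos: [480.3, -308.1, 123.9]
ee_rot: [179.8, 0.0, 53.2]
force: [-0.0, 0.3, -4.9]
gripper_width: 59.6
gripper_force: 55.0
```

```bash
python3 - <<'E'
from h import *
plan([((*b2w(-66,32.5-32),135),77.8,0,42)])
E
```

```text
{"x": 36.9, "y": -17.0, "z": 0.5, "rx": 0.0, "ry": 0.0, "rz": -0.031}
{"x": 37.4, "y": -15.9, "z": 0.5, "rx": 0.0, "ry": 0.0, "rz": -0.031}
{"x": 37.9, "y": -14.7, "z": 0.5, "rx": 0.0, "ry": 0.0, "rz": -0.031}
{"x": 38.4, "y": -13.5, "z": 0.5, "rx": 0.0, "ry": 0.0, "rz": -0.031}
{"x": 38.8, "y": -12.4, "z": 0.5, "rx": 0.0, "ry": 0.0, "rz": -0.03}
{"x": 39.1, "y": -11.2, "z": 0.5, "rx": 0.0, "ry": 0.0, "rz": -0.031}
{"x": 39.4, "y": -10.0, "z": 0.4, "rx": 0.0, "ry": 0.0, "rz": -0.03}
{"x": 39.7, "y": -8.8, "z": 0.5, "rx": 0.0, "ry": 0.0, "rz": -0.031}
{"x": 40.0, "y": -7.5, "z": 0.4, "rx": 0.001, "ry": 0.0, "rz": -0.03}
{"x": 40.2, "y": -6.3, "z": 0.5, "rx": 0.0, "ry": 0.0, "rz": -0.031}
{"x": 40.3, "y": -5.1, "z": 0.4, "rx": 0.001, "ry": 0.0, "rz": -0.03}
{"x": 40.5, "y": -3.9, "z": 0.5, "rx": 0.0, "ry": 0.001, "rz": -0.031}
{"x": 40.6, "y": -2.6, "z": 0.5, "rx": 0.001, "ry": 0.0, "rz": -0.03}
{"x": 40.6, "y": -1.4, "z": 0.5, "rx": 0.0, "ry": 0.001, "rz": -0.031}
"--"
now 16.5 [ 480.3 -308.1  123.9] [179.8   0.   53.2] w 59.6
```

move_arm --plan '[{"x": 37,"y": -17,"z": 0.5,"rx": 0,"ry": 0,"rz": -0.031},{"x": 37.4,"y": -16,"z": 0.5,"rx": 0,"ry": 0,"rz": -0.031},{"x": 38,"y": -14.7,"z": 0.5,"rx": 0,"ry": 0,"rz": -0.031},{"x": 38.4,"y": -13.5,"z": 0.5,"rx": 0,"ry": 0,"rz": -0.031},{"x": 38.8,"y": -12.4,"z": 0.5,"rx": 0,"ry": 0,"rz": -0.03},{"x": 39,"y": -11.2,"z": 0.5,"rx": 0,"ry": 0,"rz": -0.031},{"x": 39.4,"y": -10,"z": 0.4,"rx": 0,"ry": 0,"rz": -0.03},{"x": 39.7,"y": -8.8,"z": 0.5,"rx": 0,"ry": 0,"rz": -0.031},{"x": 40,"y": -7.5,"z": 0.4,"rx": 0,"ry": 0,"rz": -0.03},{"x": 40,"y": -6.3,"z": 0.5,"rx": 0,"ry": 0,"rz": -0.031}]'

```text
time_s: 17.5
ee_pos: [562.0, 91.5, 114.1]
ee_rot: [-179.7, 0.2, 70.9]
force: [-0.2, -0.7, -4.5]
gripper_width: 60.0
gripper_force: 55.0
```

move_arm --plan '[{"x": 40,"y": -5,"z": 0.4,"rx": 0,"ry": 0,"rz": -0.03},{"x": 40,"y": -4,"z": 0.5,"rx": 0,"ry": 0,"rz": -0.031},{"x": 30,"y": -2,"z": 0.5,"rx": 0,"ry": 0,"rz": -0.03},{"x": 20,"y": -1,"z": 0.5,"rx": 0,"ry": 0,"rz": -0.03},{"x": 20,"y": -1,"z": 0,"rx": 0,"ry": 0,"rz": 0},{"x": 10,"y": 0,"z": 0,"rx": 0,"ry": 0,"rz": 0},{"x": 0,"y": 0,"z": 0,"rx": 0,"ry": 0,"rz": 0},{"x": 0,"y": 0,"z": 0,"rx": 0,"ry": 0,"rz": 0}]'

```text
time_s: 18.3
ee_pos: [595.8, 246.4, 115.1]
ee_rot: [-180.0, 0.1, 77.7]
force: [0.7, -1.2, -4.2]
gripper_width: 59.6
gripper_force: 55.0
```

```bash
python3 - <<'E'
from h import *
np.set_printoptions(suppress=True,precision=1)
for n in("top","side"):
    f=grab_frame(n);W=cloud(f);save(f,f"pics/{n}7.png")
    print(n,ext(W,140,170,-115,-20,-40,30),ext(W,140,170,-115,-20,30,115))
    P=W[np.isfinite(W[...,0])]
    for y in(-25,40,60,85):
        m=(np.hypot(*(P[:,:2]-b2w(-66,y)).T)<12)&(P[:,2]>130)&(P[:,2]<170);print(y,np.median(P[m][:,2]) if m.any() else None)
plan([((*b2w(-66,32.5-31),70),77.8,0,25)])
E
```

```text
top [-100.4  -32.8   15.    29.8   65. ] [-92.4 -32.4  31.6 100.4 643. ]
-25 None
40 157.05836873313945
60 156.79230346600775
85 156.69200922437716
side [-99.3 -23.6 -30.4  27.1 446. ] [-71.6 -32.9  31.   99.7 306. ]
-25 157.11291813867598
40 158.20139113600564
60 158.6530913095079
85 158.18968288704565
{"x": 0.7, "y": 0.7, "z": 21.4, "rx": 0.0, "ry": 0.001, "rz": -0.001}
{"x": 0.7, "y": 0.7, "z": 21.4, "rx": 0.0, "ry": 0.0, "rz": 0.0}
{"x": 0.8, "y": 0.7, "z": 21.4, "rx": 0.0, "ry": 0.001, "rz": -0.001}
"--"
now 18.4 [595.9 246.2 115.4] [-180.     0.1   77.7] w 59.8
```

View pics/side7.png

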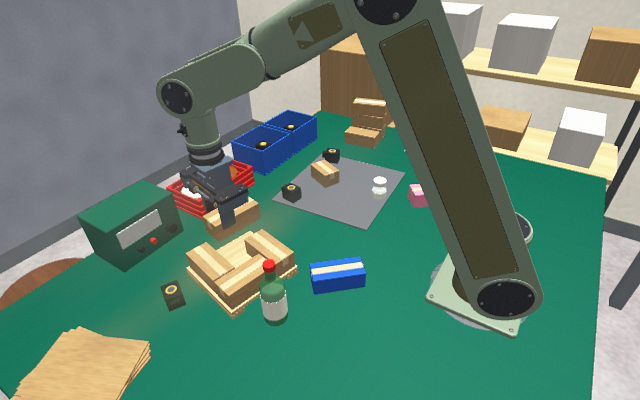

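The side view shows carton2 held level above place3 at (232,215).

move_arm --plan '[{"x": 1.2,"y": 1.6,"z": 5,"rx": 0,"ry": 0.001,"rz": -0.001},{"x": 1.2,"y": 1.6,"z": 18,"rx": 0,"ry": 0,"rz": 0},{"x": 0,"y": 0,"z": 20,"rx": 0,"ry": 0,"rz": 0},{"x": 0,"y": 0,"z": 18,"rx": 0,"ry": 0,"rz": 0},{"x": 0,"y": 0,"z": 9,"rx": 0,"ry": 0,"rz": 0},{"x": 0,"y": 0,"z": 0,"rx": 0,"ry": 0,"rz": 0},{"x": 0,"y": 0,"z": 0,"rx": 0,"ry": 0,"rz": 0}]'

```text
time_s: 19.1
ee_pos: [600.2, 249.2, 45.9]
ee_rot: [179.9, -0.0, 77.8]
force: [0.0, -0.2, -3.5]
gripper_width: 59.9
gripper_force: 55.0
```

```bash
python3 - <<'E'
from h import *
np.set_printoptions(suppress=True,precision=1)
for n in("top","side"):
    f=grab_frame(n);W=cloud(f)
    print(n,ext(W,79,100,-115,-20,-40,115),ext(W,79,100,-115,-20,30,115),"c0",ext(W,68,77,-110,32.5,-110,-30),"p2",ext(W,69,77,-34,110,37,110))
    P=W[np.isfinite(W[...,0])]
    for y in(-25,50,85):
        m=(np.hypot(*(P[:,:2]-b2w(-66,y)).T)<12)&(P[:,2]>60)&(P[:,2]<100);print(y,np.median(P[m][:,2]) if m.any() else None)
print(state()["force"],state()["ee_rot"])
E
```

```text
top [-98.8 -36.1  15.1  97.  622. ] [-95.6 -36.2  30.7  97.1 534. ] c0 None p2 [-31.   70.6  40.2  98.  470. ]
-25 None
50 87.618707782166
85 86.83674075190946
side [-103.1  -27.5  -33.9   94.4  519. ] [-73.3 -36.9  31.2  95.9 184. ] c0 [-95.4  31.8 -96.  -33.3 918. ] p2 [-31.9  97.   37.6  97.2 795. ]
-25 88.62691103589339
50 88.58156555794385
85 89.183887615692
[-0.5 -0.  -3.1] [179.9  -0.1  77.8]
```

move_arm --plan '[{"x": -1.4,"y": 0,"z": 0,"rx": 0,"ry": 0,"rz": 0},{"x": 0,"y": 0,"z": 5,"rx": 0,"ry": 0,"rz": 0},{"x": 0,"y": 0,"z": 5,"rx": 0,"ry": 0,"rz": 0},{"x": 0,"y": 0,"z": 2,"rx": 0,"ry": 0,"rz": 0},{"x": 0,"y": 0,"z": 0.5,"rx": 0,"ry": 0,"rz": 0},{"x": 0,"y": 0,"z": 0,"rx": 0,"ry": 0,"rz": 0},{"x": 0,"y": 0,"z": 0,"rx": 0,"ry": 0,"rz": 0}]'

```text
time_s: 19.9
ee_pos: [599.4, 247.9, 32.8]
ee_rot: [180.0, -0.0, 77.8]
force: [1.0, 0.0, -4.8]
gripper_width: 59.2
gripper_force: 55.0
```

```bash
python3 - <<'E'
from h import *
np.set_printoptions(suppress=True,precision=1)
for n in("top","side"):
    W=cloud(grab_frame(n))
    P=W[np.isfinite(W[...,0])]
    for p in((-66,-25),(-66,50),(-66,85),(60,67),(-50,-67)):
        m=(np.hypot(*(P[:,:2]-b2w(*p)).T)<12)&(P[:,2]>60)&(P[:,2]<100);print(n,p,np.median(P[m][:,2]) if m.any() else None)
    print(ext(W,66,85,-115,-34.5,30,115))
print(state()["force"],state()["ee_pos"])
E
```

```text
top (-66, -25) None
top (-66, 50) 74.3904566785496
top (-66, 85) 74.67974814746853
top (60, 67) None
top (-50, -67) None
[-94.5 -35.9  30.7  98.2 522. ]
side (-66, -25) 75.74460768766694
side (-66, 50) None
side (-66, 85) 75.99568110250095
side (60, 67) 75.62823091884528
side (-50, -67) 75.35108321400081
[-72.7 -34.9  30.9  97.9 155. ]
[-0.3  0.5 -4.2] [599.4 247.9  32.9]
```

move_arm --plan '[{"x": 0,"y": 0,"z": 0.3,"rx": 0,"ry": 0,"rz": 0},{"x": 0,"y": 0,"z": 0,"rx": 0,"ry": 0,"rz": 0},{"x": 0,"y": 0,"z": 0,"rx": 0,"ry": 0,"rz": 0},{"x": 0,"y": 0,"z": -30,"rx": 0,"ry": 0,"rz": 0},{"x": 0,"y": 0,"z": -45,"rx": 0,"ry": 0,"rz": 0},{"x": 0,"y": 0,"z": -45,"rx": 0,"ry": 0,"rz": 0},{"x": -45,"y": 0,"z": 0,"rx": 0,"ry": 0,"rz": 0},{"x": -45,"y": 0,"z": 0,"rx": 0,"ry": 0,"rz": 0},{"x": -45,"y": 0,"z": 0,"rx": 0,"ry": 0,"rz": 0},{"x": -45,"y": 0,"z": 0,"rx": 0,"ry": 0,"rz": 0}]' --grip 0.85

```text
time_s: 21.0
ee_pos: [561.0, 70.4, 153.1]
ee_rot: [179.9, -0.0, 77.9]
force: [0.5, -1.0, 0.8]
gripper_width: 77.4
gripper_force: 0.0
```

move_arm --plan '[{"x": -45,"y": 0,"z": 0,"rx": 0,"ry": 0,"rz": 0},{"x": -45,"y": 0,"z": 0,"rx": 0,"ry": 0,"rz": 0},{"x": -45,"y": 0,"z": 0,"rx": 0,"ry": 0,"rz": 0},{"x": 0,"y": 0,"z": 0,"rx": 0,"ry": 0,"rz": 0},{"x": 0,"y": 0,"z": 0,"rx": 0,"ry": 0,"rz": 0}]'

```text
time_s: 21.5
ee_pos: [532.9, -60.9, 153.0]
ee_rot: [179.9, -0.0, 77.7]
force: [-0.1, 0.2, -0.4]
gripper_width: 77.5
gripper_force: 0.0
```

```bash
python3 - <<'E'
from h import *
np.set_printoptions(suppress=True,precision=1)
for n in("top","side"):
    f=grab_frame(n);W=cloud(f);save(f,f"pics/{n}8.png")
    for k,b in dict(p0=(-110,33.5,-110,-34.2),p1=(36,110,-110,35),p2=(-34,110,36,110),p3=(-110,-34.2,-34,110)).items(): print(n,k,ext(W,67,80,*b))
    if n=="top":
        i=f["img"][110:230,160:300];cv2.imwrite("pics/fin.png",cv2.resize(i[:,:,::-1],None,fx=5,fy=5,interpolation=cv2.INTER_CUBIC))
print(state()["force"],state()["ee_pos"])
E
```

```text
top p0 [-94.1  32.  -94.4 -34.8 959. ]
top p1 [  39.1   98.2  -95.5   33.1 1014. ]
top p2 [ -30.2   97.9   38.1   97.8 1027. ]
top p3 [-94.8 -35.9 -31.3  97.6 977. ]
side p0 [-95.9  32.6 -95.8 -36.5 992. ]
side p1 [  37.3   97.   -97.    29.4 1068. ]
side p2 [-31.7  96.8  37.3  96.8 887. ]
side p3 [-96.8 -36.8 -32.1  95.9 823. ]
[-0.4 -0.   0.1] [533.2 -59.3 152.7]
```

View pics/fin.png

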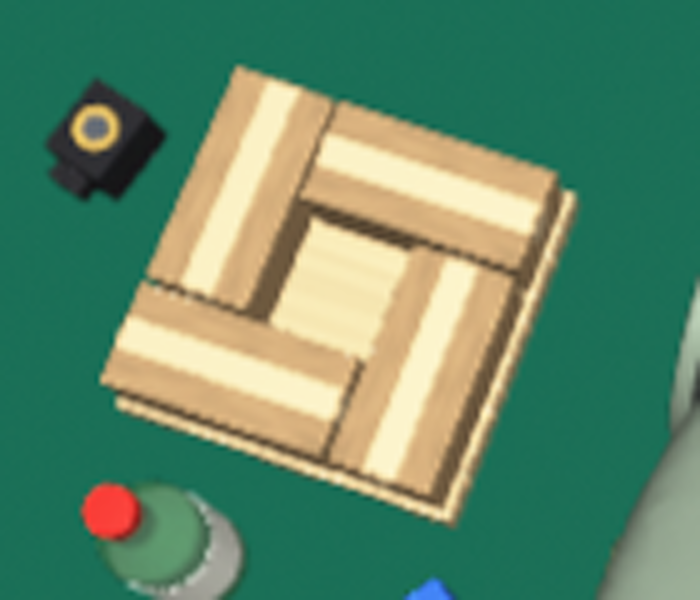

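The picture shows a clean pinwheel with a square gap, few-millimetre joints, and no overhang.

```bash
python3 -c "
from workcell import job_done
print(job_done())"
```

```text
the job is handed in; nothing more can be done
None
```

The pinwheel is finished and handed in: the three long cartons lie flat on the base, with a square gap in the middle, joints of a few millimetres and no overhang in the last camera check, at about 21.5 s on the robot's clock.

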